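# Close up the spice rack and lock its sliding stop

## Robot

A 6-joint arm with a two-finger parallel gripper is mounted at the origin on a cart in front of the work surface, level with it; the furniture and walls round the work are solid. World frame = base frame: x ahead of the robot, y to its left, z up, the work surface at z = 0. Lengths are in mm, angles in rad, forces in N, time in s.
With the tool pointing down it reaches from about 350 to 875 mm from the base axis. Payload 4.2 kg.
Tool frame: the origin (TCP) lies on the mounting face of the last link; the fingertips stand 173 mm ahead of it and the grasp point (between the pads) lies grip_point_offset ahead of it (grip_point_offset is the distance from the TCP to the grasp point, in mm); z points along the fingers, y is the line along which they close (so a half turn about z gives the same grasp; the last joint's range is limited). The gripper opens to 85 mm and grips with 20 to 120 N. Pads are 22 mm wide; open, the fingers measure 114 mm over their backs; the gripper's body (76 mm by 85 mm) begins 54 mm behind the grasp point. The pads swing forward as they close: fully open they stand 13 mm farther back than shut.
Start: joints at [-0.972, 0.385, 0.008, 0, -1.194, -0.259], TCP at [208.327, -589.237, 404.712] pointing down, gripper open.
Joint ranges: [-3.14, 3.14], [-1.21, 2.06], [-1.07, 1.41], [-3.16, 2.05], [-2.99, -0.16], [-3.1, 3.1]. Speed limits (rad/s): [2.79, 2.79, 3.14, 3.14, 3.14, 3.14].

## Interface

Orientations are given as a unit quaternion [x, y, z, w].
In Python, from bench import read_state, get_image, job_done, recognise, place_of, grip_point_offset gives the robot as it stands. The module is installed in compiled form; this text tells all that it offers.
- The arm moves only by the tool carry_out, never from a script. Its arguments are lists of equal length, an entry for each row: "slide": the shift along the tool's x, y, z in m, a list of three; "roll": the turn about the tool's z in degrees; "claw": the finger opening in m, from 0 to 0.0854. A call has 1 to 8 rows; each row is the pose to reach, as a shift and turn from the pose commanded when the call began, along the tool's axes at that moment; what a row does not reach only later rows make up. A row lasts 1/8 s, in which the tool goes at most 62.5 mm and 10.7 degrees, less where a joint would pass 70% of its speed; a pose out of reach is approached as far as the arm can. A call with a gripper value outside its range is refused whole. The fingers move at their own pace and stop on an object; the grip force is fixed at half the most. Time passes only in rows, so rows that repeat a pose let the fingers close. It gives the time, the measured TCP pose, the force, the opening and the grip force at its end, in the units of the state.
- read_state(): the state, without advancing time (a new reading comes with each control period).
- get_image(name): name is "scene" or "top"; returns a dict with "img" (384x512x3 uint8, red, green, blue), "z_map" (384x512 float32, mm along the optical axis (not along the pixel's ray), 0 where there is no reading), "mtx" (3x3 intrinsics, pixels), "k1" (the pictures are not rectified: a ray, as slopes to the right and down, at radius r is drawn at 1 + k1 r^2 times it, then the intrinsics apply), "world_from_camera" (4x4, takes a point from camera to world coordinates). Camera axes: x right, y up, looking along -z (the intrinsics and any distortion apply to the point x, -y, -z); pixel columns grow to the right and rows downward; lengths in mm; the calibration is good to about 2 mm. A picture is of the moment at which its call begins.
- job_done(): hands the job in; it is judged then, once.
Trained networks look in a picture, given as the dict that the camera call returned (one of the last four; its "shot" number tells which), for a name from the list of things; names that differ only in an ending like _2 or _b are one class to them, and where a whole thing is asked for, a point or a joint stands for the part that bears it (a point fixed in the world has none). Each returns a list of dicts, best first, with "conf" (0 to 1); they miss things now and then, are a little off and sometimes report something else, mostly with a low value. They report only what shows in the picture. A call takes as long as a camera call.
- recognise(picture, thing): "at" ([column, row] in pixels, amid what is visible of it).
- place_of(picture, thing): "at" ([column, row] in pixels: a listed point, or the origin of a listed thing).
The state is a dict: "clock": time; "joints": joint angles; "joint_vel": joint speeds; "joint_efforts": joint torques, N m; "position": TCP position; "ee_rot": TCP orientation; "contact_force": force on the tool from outside, world axes, zero at the start; "wrist_torque": the same for the moment, N m; "gripper_width": finger opening in mm; "grasp_force": force on a finger pad.
Only numpy, scipy, OpenCV 4.12 (cv2) and the standard library are available. Lean on these libraries where they do the work, as an engineer would, in place of code of your own. Each camera call takes 0.05 s, during which the arm holds its last target. There are 200 camera calls.

## Task

One container has been taken out of the spice rack and the row stands loose. With the fingertips, push the white sliding stop by its thumb tab along the notched rail until it has gathered the three containers against the end board and dropped into the last notch the row lets it reach; then press the grey locking flap on the stop down flat. Let only the stop push the containers, which must stay standing: do not touch or lift them with the hand, and leave the things on the chopping board alone.

Things in the scene. Friction and masses are not known exactly. Their poses are not given: they have to be found in the camera images.
- rack: Light wooden spice rack, fixed, 317 mm long, 112 mm deep. Origin on the worktop under the middle of its floor; x to the back, y along the row to the end board, z up. Floor top at z 18 mm, back board to z 56. The row is gathered against the end board (inner face at rack y +143, to z 76).
- rail (a point): Middle of the top of the aluminium rail on the rack's front (rack x -51, y 0, z 30 mm; 20 mm wide, along rack y). Smooth at the open (-y) end; further on five notches 17 mm apart, in which the stop leaves a clear length of 175, 158, 141, 124 or 107 mm from its face to the end board.
- stop (a joint): Travel of the stop in m: 0 at the open end, growing towards the end board (rack +y); clear length of the row = 0.260 - value. Starts on the smooth stretch, 0 to 0.045. Slides with about 3 N, stays where left. Notches at 0.085, 0.102, 0.119, 0.136, 0.153: resistance drops and it is drawn in from up to 4 mm off; leaving one takes about 10 N, plus up to 7 N to push the row.
- stop_tab (a point): Point on the push face of the white thumb tab at the front of the stop; the face looks along rack -y and is pushed along rack +y. The tab spans rack x -70 to -120 mm (this point -100), z 20 to 60 (this point 44), and is 8 mm thick. The row face of the stop lies 36 mm further along +y than this face, the middle of the flap 21 mm.
- stop_face (a point): Middle of the stop's 74 mm wide panel that faces the row (rack x 0, z 50; the panel reaches from z 20 to z 80).
- flap (a joint): Angle of the grey locking flap on top of the stop in rad: 0 raised (its highest point 86 mm above the worktop), 0.4 pressed down flat. Stays where it is left; pressing its end takes about 5 N. It closes fully only when the spring plunger under it has dropped into a notch, else it resists and springs back about 0.1 short.
- flap_end (a point): Point on top of the flap, 48 mm from its hinge and 9 mm short of its free end, where to press. The flap is 20 mm wide, hinged at the back (rack x -33, z 60), its free end towards rack -x. When flat, its top is level at 63 mm above the worktop and this point is at rack x -81 mm, 15 mm along rack -y from the stop's row face.
- jar_a: Spice jar, 41 mm across, 105 mm tall, black lid, 0.11 kg; in the row, nearest the end board. Origin at the centre of its underside, z up.
- jar_b: Spice jar like jar_a, second in the row. Origin at the centre of its underside.
- jar_c: Spice jar 41 mm across, 105 mm tall, black lid. Either it, small_tin or big_tin stands third in the row (next to the stop); the other two stand on the chopping board. Origin at the centre of its underside.
- small_tin: Food tin 57 mm across, 72 mm tall, 0.18 kg; third in the row or on the chopping board. Origin at the centre of its underside.
- big_tin: Food tin 75 mm across, 110 mm tall, 0.48 kg; third in the row or on the chopping board. Origin at the centre of its underside.
- garlic: Garlic bulb, 54 mm across, 53 mm tall, loose on the chopping board; to be left alone. Origin at the centre of its underside.
- lime: Lime, 53 mm long, loose on the chopping board; to be left alone. Origin at the centre of its underside.
- board: Plain wooden chopping board, 150 x 300 x 18 mm, lying to the right of the rack, fixed. Behind it a tall cabinet stands on the worktop (front at world x 0.52, left side at world y 0.03): swing past it with the arm drawn in. Origin at the centre of its underside, y along its length.

How it is judged:
By the outcome, as a careful person would: the job done as asked, in the order asked, and still so for the second after the job is handed in, with the robot touching nothing.
It also fails if it takes over 48 s, if anything falls off the work surface, if the arm or the gripper's body presses on something with over 40 N, if the wrist force passes 120 N, or if a joint passes its speed limit or range.

## Working session

There is one attempt and no reset: what is moved stays moved. The work goes in short steps, Python scripts to look and compute and a tool call to move; the robot and the scene stay as the last step left them, time stands still between calls to the robot, and variables do not carry over. Pictures are saved under pics/ and viewed, at most 10 in all, crops included, and the job is handed in when it is done.

Besides the shell and the picture viewer there is one more tool, called after "Request:" as a command line: name --pt "numbers of a row" for each row, then --argument value for the rest. carry_out: Moves the arm, as the interface text tells. Its arguments: {"type":"object","properties":{"slide":{"type":"array"},"roll":{"type":"array"},"claw":{"type":"array"}},"required":["slide","roll","claw"]}

```bash
mkdir -p pics; cat > h.py <<'E'
import numpy as np, cv2
from bench import *
def ray(p,uv):
    K=p["mtx"];d=np.array([(uv[0]-K[0][2])/K[0][0],(uv[1]-K[1][2])/K[1][1]]);s=d.copy()
    for _ in range(20): s=d/(1+p["k1"]*(s@s))
    return np.array([s[0],-s[1],-1.])
def pt(p,uv,z=None):
    T=np.array(p["world_from_camera"]);r=ray(p,uv)
    if z is None:
        c,w=int(round(uv[0])),int(round(uv[1]));a=p["z_map"][w-2:w+3,c-2:c+3];a=a[a>0]
        return (T@np.r_[r*np.median(a),1])[:3]
    d=T[:3,:3]@r;o=T[:3,3];return o+d*(z-o[2])/d[2]
def save(p,n): cv2.imwrite("pics/"+n,np.ascontiguousarray(p["img"][:,:,::-1]))
E
python3 - <<'E'
from h import *
np.set_printoptions(precision=1,suppress=True)
print(grip_point_offset, read_state()["ee_rot"],read_state()["position"])
Z=dict(rack=0,rail=30,stop_tab=44,stop_face=50,flap_end=80,jar_a=18,small_tin=18,big_tin=18,garlic=18,lime=18,board=0)
for n in("scene","top"):
    p=get_image(n);save(p,n+"0.png");print(n,np.array(p["world_from_camera"])[:3,3])
    for k,z in Z.items():
        for r in place_of(p,k)[:4]:
            if r["conf"]>.25: print(k,round(r["conf"],2),np.array(r["at"]),pt(p,r["at"],z))
E
```

```text
154.70000000000002 [-0.2  1.   0.  -0. ] [ 208.3 -589.1  403.6]
scene [  63.7 -765.2 1054.3]
rack 0.67 [240.  159.8] [592.  282.1   0. ]
rail 0.97 [223.6 156.7] [529.6 303.8  30. ]
jar_a 0.6 [261.  246.6] [ 433.9 -144.4   18. ]
small_tin 0.59 [277.  268.3] [ 433.8 -241.4   18. ]
big_tin 0.96 [241.1 161.2] [582.7 254.5  18. ]
garlic 0.49 [283.2 292.6] [ 403.7 -322.    18. ]
board 0.83 [279.8 271.7] [ 441.  -247.5    0. ]
board 0.55 [225.4 159.5] [541.5 315.7   0. ]
top [ 235.6   27.1 1395.9]
rack 0.81 [175.5 175.9] [582.7 270.1   0. ]
rack 0.58 [165.8 190. ] [535.8 297.3   0. ]
rail 0.68 [165.3 188.2] [535.  293.5  30. ]
rail 0.65 [307.  221.1] [ 449. -145.   30.]
stop_tab 0.81 [198.8 223.6] [426.9 181.9  44. ]
stop_face 0.58 [203.3 188.8] [533.2 174.   50. ]
flap_end 0.63 [307.1 222. ] [ 438.6 -139.1   80. ]
flap_end 0.45 [193.9 211.5] [457.1 194.3  80. ]
flap_end 0.27 [338.  229.2] [ 420.8 -229.5   80. ]
jar_a 0.79 [138.6 159.7] [626.4 387.   18. ]
jar_a 0.69 [153.8 165.9] [608.  337.4  18. ]
jar_a 0.61 [309.3 222.1] [ 448.1 -153.6   18. ]
small_tin 0.75 [336.9 228.6] [ 431.2 -238.2   18. ]
big_tin 0.78 [177.6 175.4] [580.1 260.5  18. ]
big_tin 0.58 [360.6 239.6] [ 400.3 -310.1   18. ]
garlic 0.75 [358.9 240.1] [ 398.6 -304.9   18. ]
lime 0.71 [371.4 217.7] [ 469.1 -344.3   18. ]
board 0.72 [336.9 227.9] [ 436.  -241.7    0. ]
```

```bash
cd pics; python3 -c "
import cv2;cv2.imwrite('both.png',cv2.resize(cv2.vconcat([cv2.imread('scene0.png'),cv2.imread('top0.png')]),(400,600)))"
```

```text
(no output)
```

View pics/scene0.png

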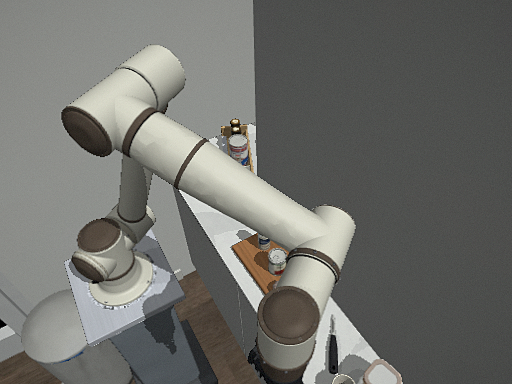

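View pics/top0.png

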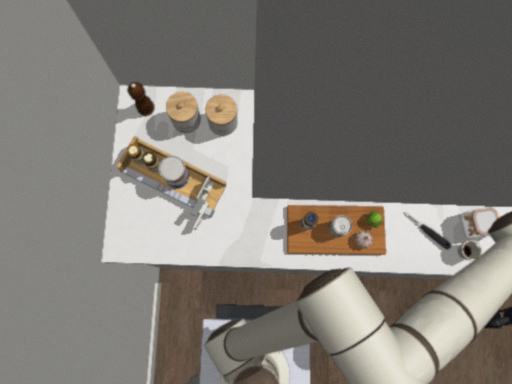

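The top view shows the rack at upper left, around (175,175), with the stop at its open end near (205,195). Two jars and the big tin are in the row. The jar, small tin, garlic and lime are on the board at about (337,228). With the big tin third, the row is 157 mm, so the stop belongs in the 158 mm notch (travel 0.102). Next I refine the rack yaw.

```bash
python3 - <<'E'
from h import *
from scipy.spatial.transform import Rotation as R
np.set_printoptions(precision=3,suppress=True)
p=get_image("top")
v,u=np.mgrid[125:240,105:240];uv=np.c_[u.ravel(),v.ravel()]
P=np.array([pt(p,x) if p["z_map"][x[1],x[0]]>0 else [0,0,0] for x in uv])
from scipy.optimize import minimize
# rack occupancy: points above 10 mm in neighbourhood
m=(P[:,2]>12)&(P[:,2]<62)&(np.hypot(P[:,0]-580,P[:,1]-278)<175)
Q=P[m,:2]
def rc(a):
    c=cv2.minAreaRect(a.astype(np.float32));return c
for lo,hi in((24,36),(48,62),(12,24)):
    k=(P[m,2]>lo)&(P[m,2]<hi);c=Q[k].mean(0);U,S,V=np.linalg.svd(Q[k]-c);print(lo,k.sum(),c,S,V[0],np.degrees(np.arctan2(V[0][0],V[0][1])))
c=cv2.resize(p["img"][130:235,110:240],None,fx=6,fy=5.7,interpolation=cv2.INTER_CUBIC)
cv2.imwrite("pics/crop.png",np.ascontiguousarray(c[:,:,::-1]))
s=read_state();M=R.from_quat(s["ee_rot"]).as_matrix();print(M,s["position"],s["clock"])
E
```

```text
24 770 [551.693 284.508] [2482.369 1353.976] [0.42  0.908] 24.837091673583995
48 546 [583.554 243.855] [2395.303 1148.063] [-0.611 -0.792] -142.35883725040745
12 1299 [559.551 243.995] [3291.642 1261.541] [0.337 0.941] 19.71593577656611
[[-0.943 -0.333  0.   ]
 [-0.333  0.943  0.   ]
 [-0.     0.    -1.   ]] [ 208.334 -589.236  404.671] 1.25
```

View pics/crop.png

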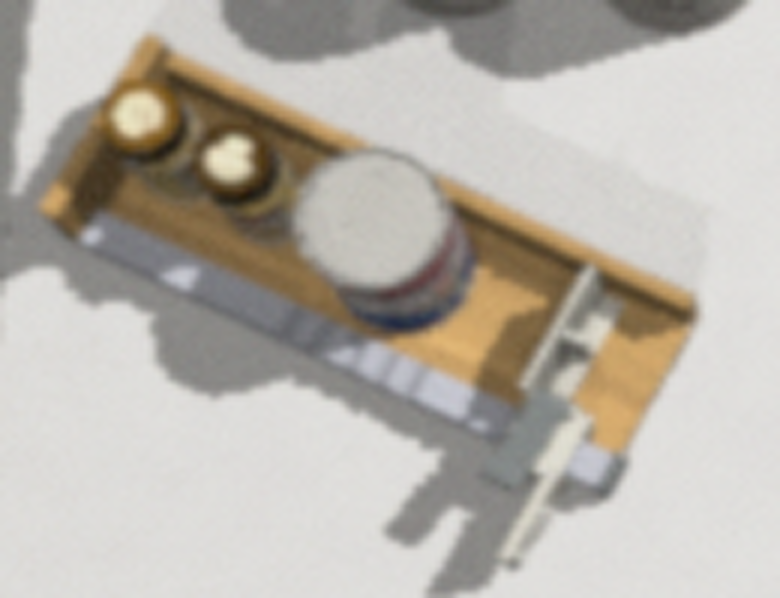

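The crop shows the stop near the open end. Its tab top edge runs from (585,415) to (510,560), the flap is at (525,440), and the back board top runs from (165,55) to (695,300).

```bash
python3 - <<'E'
from h import *
np.set_printoptions(precision=1,suppress=True)
p=get_image("top")
g=lambda x,y,z:pt(p,(110+x/6-.4,130+y/5.7-.4),z)
for n,a,b in(("back",(170,50,56),(697,297,56)),("railback",(100,213,30),(628,458,30)),("railfront",(80,240,30),(600,492,30)),("tab",(590,415,60),(515,565,60)),("floorR",(697,300,56),(625,455,30))):
    A,B=g(*a),g(*b);d=A-B;print(n,A,B,np.hypot(*d[:2]),np.degrees(np.arctan2(d[0],d[1])))
for k,z in dict(stop_tab=44,flap_end=80,stop_face=50,rail=30).items():
    for r in place_of(p,k)[:2]: print(k,round(r["conf"],2),pt(p,r["at"],z))
E
```

```text
back [684.1 385.2  56. ] [556.5 106.4  56. ] 306.5423119401069 24.591551310381107
railback [598. 420.  30.] [472.7 138.8  30. ] 307.91924946084487 24.023000517320323
railfront [582.4 428.9  30. ] [453.7 152.   30. ] 305.36910075311573 24.92940014459324
tab [489.7 156.6  60. ] [409. 189.  60.] 87.00256495979063 111.91653283538116
floorR [554.9 106.4  56. ] [474.2 140.4  30. ] 87.53618682749811 112.89412763008805
stop_tab 0.77 [425.2 179.   44. ]
stop_tab 0.41 [ 442.7 -144.8   44. ]
flap_end 0.67 [455.9 194.8  80. ]
stop_face 0.8 [532.3 180.1  50. ]
rail 0.66 [530.6 299.9  30. ]
```

Request:
carry_out --pt "-0.03 0.037 0" --pt "-0.07 0.087 0" --pt "-0.115 0.143 0" --pt "-0.16 0.199 0" --pt "-0.2 0.249 0" --pt "-0.24 0.298 0" --pt "-0.285 0.354 0" --pt "-0.325 0.404 0" --roll '[-6,-12,-18,-24,-30,-36,-42,-46.8]' --claw '[0,0,0,0,0,0,0,0]'

```text
clock: 2.5
position: [369.2, -129.6, 405.3]
ee_rot: [-0.548, 0.837, -0.001, 0.001]
contact_force: [1.5, -0.5, -0.3]
gripper_width: -0.1
grasp_force: 0.0
```

```bash
cat > d.py <<'E'
import sys
from h import *
from scipy.spatial.transform import Rotation as R
np.set_printoptions(precision=3,suppress=True)
s=read_state();M=R.from_quat(s["ee_rot"]).as_matrix()
print(s["clock"],s["position"],s["joints"],s["contact_force"],s["gripper_width"]);print(M)
if len(sys.argv)>3: print("slide",M.T@(np.array(sys.argv[1:4],float)-s["position"]))
E
python3 d.py 410 143 260
```

```text
2.5 [ 369.191 -129.603  405.294] [ 0.083 -0.03  -0.512  0.    -1.086 -0.494] [ 1.528 -0.506 -0.259] -0.058622845636424906
[[-0.4   -0.917  0.002]
 [-0.917  0.4   -0.   ]
 [-0.001 -0.002 -1.   ]]
slide [-266.099   71.801  145.339]
```

Request:
carry_out --pt "-0.045 0.014 0.01" --pt "-0.1 0.03 0.02" --pt "-0.155 0.046 0.03" --pt "-0.205 0.06 0.05" --pt "-0.235 0.07 0.09" --pt "-0.235 0.07 0.13" --pt "-0.235 0.07 0.144" --pt "-0.235 0.07 0.144" --roll '[0,0,0,0,0,0,0,0]' --claw '[0,0,0,0,0,0,0,0]'

```text
clock: 3.5
position: [399.5, 111.8, 259.9]
ee_rot: [-0.547, 0.837, -0.0, -0.001]
contact_force: [-0.1, 1.1, 0.8]
gripper_width: -0.2
grasp_force: 0.0
```

```bash
python3 d.py 410 143 203; python3 - <<'E'
from h import *
p=get_image("top")
c=cv2.resize(p["img"][130:250,110:260],None,fx=5,fy=5,interpolation=cv2.INTER_CUBIC)
q=get_image("scene");e=cv2.resize(q["img"][90:210,180:330],None,fx=5,fy=5,interpolation=cv2.INTER_CUBIC)
cv2.imwrite("pics/c1.png",np.ascontiguousarray(c[:,:,::-1]));cv2.imwrite("pics/c2.png",np.ascontiguousarray(e[:,:,::-1]))
for i in(p,q):
  for k,z in dict(stop_tab=44,flap_end=80).items():
    for r in place_of(i,k)[:2]: print(k,round(r["conf"],2),pt(i,r["at"],z))
E
```

```text
3.5 [399.45  111.809 259.947] [ 0.668  0.212 -0.682  0.    -0.68  -1.082] [-0.125  1.142  0.787] -0.19342027034460532
[[-0.402 -0.916 -0.002]
 [-0.916  0.402 -0.002]
 [ 0.002  0.001 -1.   ]]
slide [-32.935   2.815  56.872]
stop_tab 0.84 [418.99068958 175.46251687  44.        ]
flap_end 0.52 [535.29972325 184.48515055  80.        ]
```

View pics/c1.png

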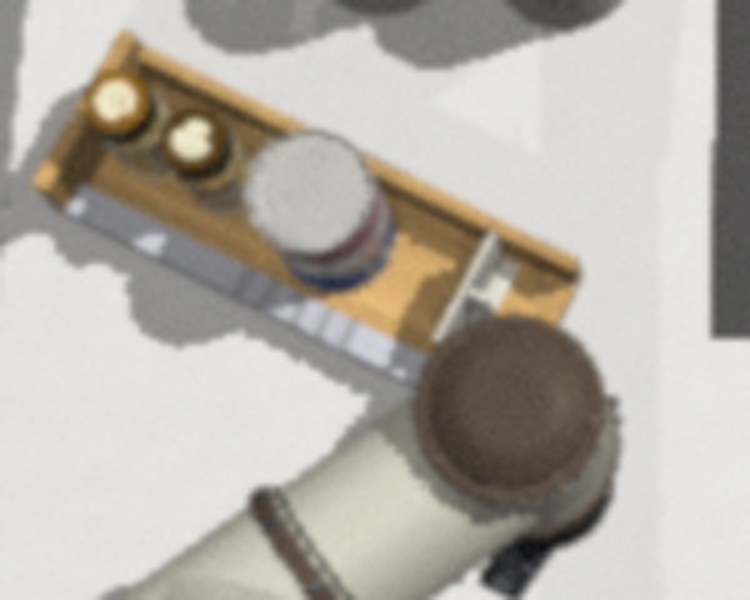

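The wrist hides the stop in the top view, but the rest of the row at (115,95), (195,140) and (320,205) is undisturbed. I descend behind the tab and approach.

Request:
carry_out --pt "0 0.003 0.025" --pt "0 0.003 0.052" --pt "-0.01 0.003 0.052" --pt "-0.025 0.003 0.052" --pt "-0.037 0.003 0.052" --pt "-0.044 0.003 0.052" --pt "-0.044 0.003 0.052" --roll '[0,0,0,0,0,0,0]' --claw '[0,0,0,0,0,0,0]'

```text
clock: 4.68
position: [414.8, 153.9, 209.0]
ee_rot: [-0.547, 0.837, 0.0, 0.0]
contact_force: [-0.3, 0.2, -0.6]
gripper_width: -0.1
grasp_force: 0.0
```

Request:
carry_out --pt "-0.003 0 0" --pt "-0.006 0 0" --pt "-0.009 0 0" --pt "-0.012 0 0" --pt "-0.015 0 0" --pt "-0.015 0 0" --roll '[0,0,0,0,0,0]' --claw '[0,0,0,0,0,0]'

```text
clock: 5.42
position: [420.7, 167.2, 208.7]
ee_rot: [-0.547, 0.837, -0.0, 0.0]
contact_force: [-0.3, 0.7, 1.0]
gripper_width: 0.0
grasp_force: 0.0
```

Request:
carry_out --pt "-0.002 0 0" --pt "-0.004 0 0" --pt "-0.006 0 0" --pt "-0.006 0 0" --roll '[0,0,0,0]' --claw '[0,0,0,0]'

```text
clock: 5.92
position: [423.1, 172.6, 208.7]
ee_rot: [-0.547, 0.837, -0.0, 0.0]
contact_force: [-1.0, -0.7, 0.1]
gripper_width: 0.4
grasp_force: 0.0
```

Request:
carry_out --pt "-0.003 0 0" --pt "-0.006 0 0" --pt "-0.009 0 0" --pt "-0.012 0 0" --pt "-0.012 0 0" --roll '[0,0,0,0,0]' --claw '[0,0,0,0,0]'

```text
clock: 6.55
position: [427.6, 183.0, 208.6]
ee_rot: [-0.546, 0.837, -0.0, -0.001]
contact_force: [-0.4, -2.7, 2.0]
gripper_width: -0.0
grasp_force: 1.6
```

Request:
carry_out --pt "-0.004 0 0" --pt "-0.008 0 0" --pt "-0.012 0 0" --pt "-0.016 0 0" --pt "-0.02 0 0" --pt "-0.024 0 0" --pt "-0.024 0 0" --roll '[0,0,0,0,0,0,0]' --claw '[0,0,0,0,0,0,0]'

```text
clock: 7.42
position: [437.6, 205.4, 208.6]
ee_rot: [-0.547, 0.837, -0.0, -0.0]
contact_force: [1.5, -2.4, -0.2]
gripper_width: -0.0
grasp_force: 1.1
```

```bash
python3 d.py; python3 - <<'E'
from h import *
p=get_image("top")
c=cv2.resize(p["img"][130:250,110:260],None,fx=5,fy=5,interpolation=cv2.INTER_CUBIC)
cv2.imwrite("pics/c3.png",np.ascontiguousarray(c[:,:,::-1]))
for k,z in dict(stop_tab=44,stop_face=50,flap_end=80,jar_a=18,big_tin=18).items():
    for r in place_of(p,k)[:2]: print(k,round(r["conf"],2),pt(p,r["at"],z))
E
```

```text
7.425 [437.584 205.362 208.617] [ 0.776  0.397 -0.575  0.    -0.598 -1.19 ] [ 1.524 -2.419 -0.2  ] -0.041154585994260466
[[-0.403 -0.915 -0.   ]
 [-0.915  0.403 -0.   ]
 [ 0.    -0.    -1.   ]]
stop_face 0.49 [553.6428242  211.29204089  50.        ]
stop_face 0.24 [ 446.78214587 -149.40793311   50.        ]
jar_a 0.78 [614.66737114 351.54798101  18.        ]
jar_a 0.75 [ 442.93778087 -140.50475053   18.        ]
big_tin 0.73 [585.04362118 258.96531522  18.        ]
big_tin 0.31 [616.95391898 343.22535999  18.        ]
```

View pics/c3.png

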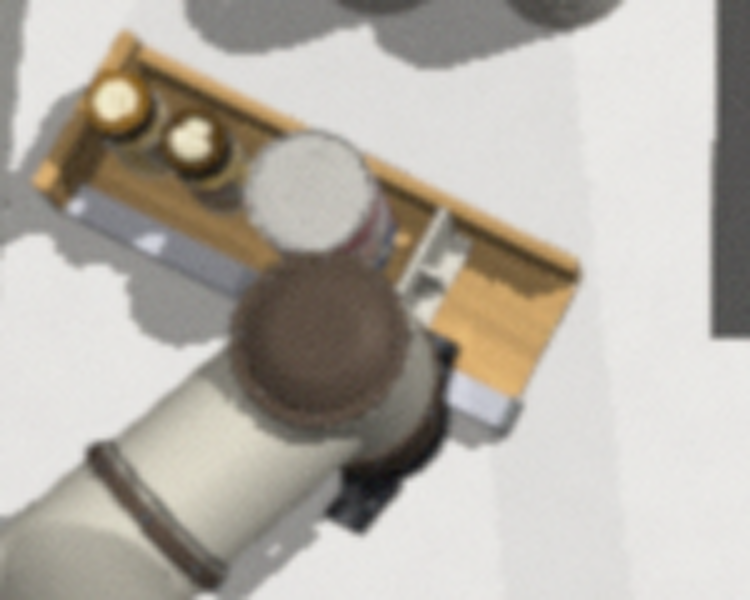

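Request:
carry_out --pt "-0.004 0 0" --pt "-0.008 0 0" --pt "-0.012 0 0" --pt "-0.016 0 0" --pt "-0.02 0 0" --pt "-0.024 0 0" --pt "-0.028 0 0" --pt "-0.03 0 0" --roll '[0,0,0,0,0,0,0,0]' --claw '[0,0,0,0,0,0,0,0]'

```text
clock: 8.72
position: [449.2, 231.6, 208.6]
ee_rot: [-0.546, 0.838, -0.001, -0.002]
contact_force: [0.6, -9.5, 3.5]
gripper_width: -0.2
grasp_force: 3.8
```

Request:
carry_out --pt "-0.002 0 0" --pt "-0.004 0 0" --pt "-0.004 0 0" --roll '[0,0,0]' --claw '[0,0,0]'

```text
clock: 9.1
position: [450.9, 235.4, 208.6]
ee_rot: [-0.546, 0.838, -0.001, -0.002]
contact_force: [2.1, -6.9, 2.2]
gripper_width: -0.2
grasp_force: 3.0
```

Request:
carry_out --pt "-0.002 0 0" --pt "-0.003 0 0" --pt "-0.003 0 0" --roll '[0,0,0]' --claw '[0,0,0]'

```text
clock: 9.48
position: [452.0, 238.0, 208.5]
ee_rot: [-0.546, 0.838, -0.001, -0.002]
contact_force: [0.2, -7.7, 2.2]
gripper_width: 0.4
grasp_force: 3.2
```

Request:
carry_out --pt "-0.002 0 0" --pt "-0.003 0 0" --pt "-0.003 0 0" --roll '[0,0,0]' --claw '[0,0,0]'

```text
clock: 9.85
position: [453.8, 242.7, 208.9]
ee_rot: [-0.547, 0.837, 0.0, 0.001]
contact_force: [-0.6, 0.1, -0.3]
gripper_width: 0.1
grasp_force: 0.0
```

Request:
carry_out --pt "-0.002 0 0" --pt "-0.003 0 0" --pt "-0.003 0 0" --roll '[0,0,0]' --claw '[0,0,0]'

```text
clock: 10.22
position: [454.5, 244.5, 208.7]
ee_rot: [-0.547, 0.837, -0.0, -0.001]
contact_force: [-0.9, -3.9, 3.6]
gripper_width: 0.1
grasp_force: 1.9
```

Request:
carry_out --pt "-0.002 0 0" --pt "-0.004 0 0" --pt "-0.004 0 0" --roll '[0,0,0]' --claw '[0,0,0]'

```text
clock: 10.6
position: [455.3, 245.8, 208.6]
ee_rot: [-0.546, 0.838, -0.001, -0.004]
contact_force: [-2.8, -11.4, 9.0]
gripper_width: 0.3
grasp_force: 5.7
```

Request:
carry_out --pt "-0.002 0 0" --pt "-0.004 0 0" --pt "-0.004 0 0" --roll '[0,0,0]' --claw '[0,0,0]'

```text
clock: 10.98
position: [456.1, 247.5, 208.4]
ee_rot: [-0.546, 0.838, -0.002, -0.007]
contact_force: [-2.2, -17.9, 13.4]
gripper_width: 0.0
grasp_force: 8.8
```

Request:
carry_out --pt "-0.001 0 0" --pt "-0.002 0 0" --pt "-0.002 0 0" --roll '[0,0,0]' --claw '[0,0,0]'

```text
clock: 11.35
position: [457.0, 249.4, 208.4]
ee_rot: [-0.546, 0.838, -0.002, -0.007]
contact_force: [-2.7, -16.7, 11.6]
gripper_width: 0.1
grasp_force: 8.1
```

Request:
carry_out --pt "-0.001 0 0" --pt "-0.002 0 0" --pt "-0.002 0 0" --roll '[0,0,0]' --claw '[0,0,0]'

```text
clock: 11.72
position: [459.1, 254.5, 208.5]
ee_rot: [-0.546, 0.838, -0.0, -0.002]
contact_force: [-0.7, -5.9, 3.0]
gripper_width: 0.2
grasp_force: 2.9
```

Request:
carry_out --pt "-0.001 0 0" --pt "-0.002 0 0" --pt "-0.002 0 0" --roll '[0,0,0]' --claw '[0,0,0]'

```text
clock: 12.1
position: [460.8, 258.5, 208.9]
ee_rot: [-0.547, 0.837, 0.0, 0.001]
contact_force: [0.0, 0.6, -0.3]
gripper_width: 0.2
grasp_force: 0.0
```

Request:
carry_out --pt "-0.001 0 0" --pt "-0.002 0 0" --pt "-0.002 0 0" --roll '[0,0,0]' --claw '[0,0,0]'

```text
clock: 12.48
position: [461.3, 259.7, 208.7]
ee_rot: [-0.547, 0.837, 0.0, 0.0]
contact_force: [-0.2, 0.1, 0.8]
gripper_width: -0.5
grasp_force: 0.2
```

Request:
carry_out --pt "-0.001 0 0" --pt "-0.002 0 0" --pt "-0.002 0 0" --roll '[0,0,0]' --claw '[0,0,0]'

```text
clock: 12.85
position: [461.6, 260.3, 208.7]
ee_rot: [-0.546, 0.838, -0.0, -0.002]
contact_force: [-0.4, -4.9, 3.5]
gripper_width: 0.4
grasp_force: 2.5
```

Request:
carry_out --pt "0.015 0 0" --pt "0.03 0 0" --pt "0.03 0 -0.04" --pt "0.03 0 -0.085" --pt "0.06 0.02 -0.085" --pt "0.11 0.05 -0.085" --pt "0.14 0.07 -0.085" --pt "0.14 0.07 -0.085" --roll '[0,0,0,0,0,0,0,0]' --claw '[0,0,0,0,0,0,0,0]'

```text
clock: 13.85
position: [339.4, 159.0, 293.7]
ee_rot: [-0.547, 0.837, 0.0, -0.0]
contact_force: [0.0, 0.3, 0.5]
gripper_width: -0.1
grasp_force: 0.0
```

```bash
python3 d.py; python3 - <<'E'
from h import *
p=get_image("top")
c=cv2.resize(p["img"][130:250,110:260],None,fx=5,fy=5,interpolation=cv2.INTER_CUBIC)
cv2.imwrite("pics/c4.png",np.ascontiguousarray(c[:,:,::-1]))
for k,z in dict(stop_tab=44,stop_face=50,flap_end=80).items():
    for r in place_of(p,k)[:2]: print(k,round(r["conf"],2),r["at"],pt(p,r["at"],z))
E
```

```text
13.85 [339.393 158.992 293.672] [ 0.878  0.085 -0.724 -0.001 -0.761 -1.292] [0.041 0.269 0.54 ] -0.1295774542692616
[[-0.402 -0.916 -0.   ]
 [-0.916  0.402  0.   ]
 [-0.     0.001 -1.   ]]
stop_tab 0.89 [172.6, 209.7] [466.2125254  263.59457264  44.        ]
stop_tab 0.69 [164.9, 196.8] [505.08390438 289.9071493   44.        ]
stop_face 0.82 [176.3, 172.0] [582.70738801 259.82149017  50.        ]
flap_end 0.61 [166.1, 198.3] [493.51958986 279.0161538   80.        ]
```

View pics/c4.png

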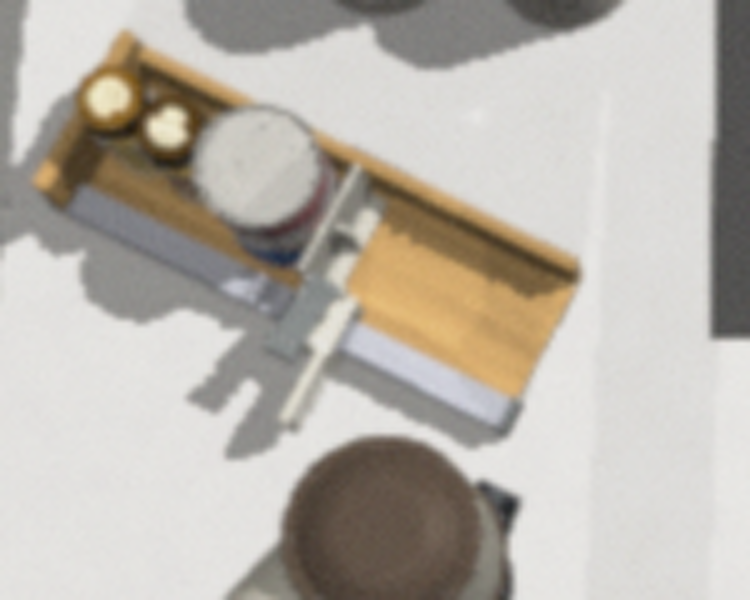

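The top view shows the row gathered against the end board, all three containers upright, and the raised flap centred near (305,315). Next I move above the flap end.

Request:
carry_out --pt "-0.035 -0.018 0" --pt "-0.08 -0.042 0" --pt "-0.125 -0.066 0" --pt "-0.16 -0.084 0" --pt "-0.173 -0.091 0" --pt "-0.173 -0.091 0.02" --pt "-0.173 -0.091 0.025" --pt "-0.173 -0.091 0.025" --roll '[0,0,0,0,0,0,0,0]' --claw '[0,0,0,0,0,0,0,0]'

```text
clock: 15.05
position: [494.4, 282.8, 268.4]
ee_rot: [-0.547, 0.837, -0.0, -0.001]
contact_force: [0.5, 0.8, 0.3]
gripper_width: -0.1
grasp_force: 0.0
```

```bash
python3 d.py 492 281 236
```

```text
15.05 [494.379 282.8   268.447] [ 0.804  0.426 -0.307  0.    -0.839 -1.218] [0.518 0.768 0.261] -0.06993588036729871
[[-0.402 -0.915 -0.001]
 [-0.915  0.402 -0.001]
 [ 0.001  0.    -1.   ]]
slide [ 2.567  1.443 32.451]
```

Request:
carry_out --pt "0.003 0.002 0.006" --pt "0.003 0.002 0.012" --pt "0.003 0.002 0.017" --pt "0.003 0.002 0.022" --pt "0.003 0.002 0.027" --pt "0.003 0.002 0.03" --pt "0.003 0.002 0.03" --roll '[0,0,0,0,0,0,0]' --claw '[0,0,0,0,0,0,0]'

```text
clock: 15.92
position: [491.5, 281.4, 238.8]
ee_rot: [-0.547, 0.837, 0.0, 0.0]
contact_force: [-1.0, 0.8, 1.9]
gripper_width: -0.1
grasp_force: 1.1
```

Request:
carry_out --pt "0 0 0.001" --pt "0 0 0.002" --pt "0 0 0.002" --roll '[0,0,0]' --claw '[0,0,0]'

```text
clock: 16.3
position: [491.5, 281.3, 236.8]
ee_rot: [-0.547, 0.837, 0.0, 0.0]
contact_force: [-2.5, 0.9, 4.2]
gripper_width: -0.3
grasp_force: 2.2
```

Request:
carry_out --pt "0 0 0.001" --pt "0 0 0.002" --pt "0 0 0.002" --roll '[0,0,0]' --claw '[0,0,0]'

```text
clock: 16.68
position: [491.5, 281.3, 236.0]
ee_rot: [-0.547, 0.837, -0.0, 0.0]
contact_force: [-5.4, 1.4, 11.3]
gripper_width: 0.4
grasp_force: 5.6
```

Request:
carry_out --pt "0 0 0.001" --pt "0 0 0.002" --pt "0 0 0.002" --roll '[0,0,0]' --claw '[0,0,0]'

```text
clock: 17.05
position: [491.5, 281.4, 235.5]
ee_rot: [-0.547, 0.837, -0.0, 0.001]
contact_force: [-9.6, 1.4, 18.9]
gripper_width: 0.0
grasp_force: 9.6
```

Request:
carry_out --pt "0 0 -0.02" --pt "0 0 -0.05" --pt "0.03 0.02 -0.06" --pt "0.08 0.05 -0.06" --pt "0.13 0.08 -0.06" --pt "0.17 0.1 -0.06" --pt "0.18 0.11 -0.06" --pt "0.18 0.11 -0.06" --roll '[0,0,0,0,0,0,0,0]' --claw '[0,0,0,0,0,0,0,0]'

```text
clock: 18.05
position: [318.3, 160.5, 292.9]
ee_rot: [-0.547, 0.837, -0.0, 0.001]
contact_force: [-0.0, 0.9, 0.1]
gripper_width: 0.1
grasp_force: 0.0
```

```bash
python3 d.py; python3 - <<'E'
from h import *
np.set_printoptions(precision=1,suppress=True)
p=get_image("top")
c=cv2.resize(p["img"][130:250,110:260],None,fx=5,fy=5,interpolation=cv2.INTER_CUBIC)
cv2.imwrite("pics/c5.png",np.ascontiguousarray(c[:,:,::-1]))
for k,z in dict(stop_tab=44,stop_face=50,flap_end=63).items():
    for r in place_of(p,k)[:1]: print(k,round(r["conf"],2),pt(p,r["at"],z))
ps=[pt(p,(u,v)) for v in range(185,206) for u in range(160,180)]
rx=np.array([.916,-.402]);ry=np.array([.402,.916])
L=[]
for q in ps:
    d=q[:2]-[577.7,277.5];x,y=d@rx,d@ry
    if -95<x<-35 and -42<y<-22 and q[2]>45: L.append((x,q[2]))
L=np.array(sorted(L))
for a in range(-95,-35,10):
    m=(L[:,0]>=a)&(L[:,0]<a+10); print(a,m.sum(),np.median(L[m,1]) if m.any() else None)
E
```

```text
18.05 [318.279 160.467 292.87 ] [ 0.932  0.053 -0.765  0.001 -0.753 -1.346] [-0.038  0.896  0.134] 0.07328033498186783
[[-0.402 -0.916  0.001]
 [-0.916  0.402  0.   ]
 [-0.001 -0.001 -1.   ]]
stop_tab 0.59 [456.5 261.4  44. ]
flap_end 0.63 [494.9 277.9  63. ]
-95 6 57.97831952796196
-85 24 61.959024951088395
-75 19 61.03562923846221
-65 21 61.661631649899164
-55 23 60.54512499621501
-45 21 60.777534209547866
```

View pics/c5.png

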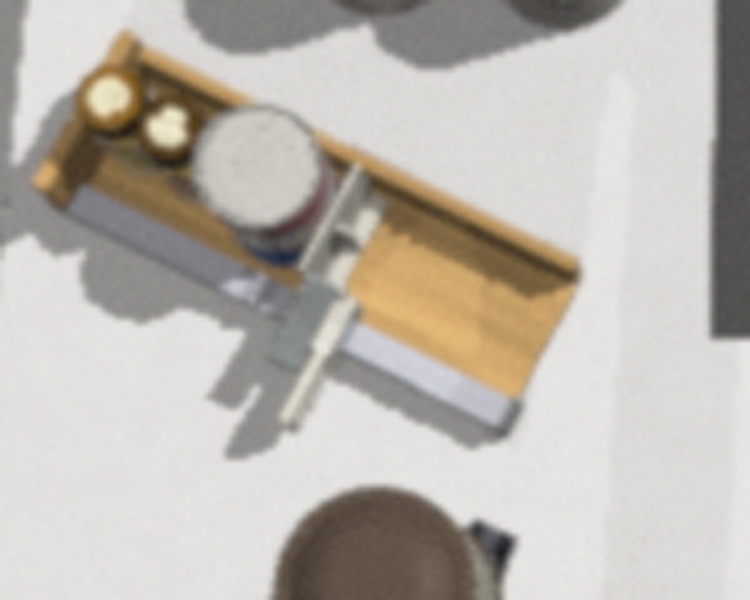

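The flap now reads level along its length (about 61–62 mm high), the row is gathered and upright, and the arm is clear. Handing in.

```bash
python3 -c "
from bench import job_done;print(job_done())"
```

```text
the job is handed in; nothing more can be done
None
```

The job is handed in: the stop is in the 158 mm notch with the two jars and the big tin gathered upright against the end board. The locking flap is pressed flat, judged from the camera depth and the press force; the hand-in returned no verdict.

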